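Close down the dip pots at the crepe stall

TASK

Closing time at the crepe stall: pull the counter lamp's knob fully out to switch it on, then take each dip pot apart where it stands, lid first, then the white cup, then the steel tin, laying the lids grip up and flat in the brown lid tray and standing every tin and every cup (also any cup already loose on the counter) separately and upright in the grey wash tray. Keep the lamp on until everything is put away, then push its knob fully back in. Do not lift a cup with its lid on or a tin with its cup inside, and leave the other things on the counter where they are.

Things in the scene. Friction and masses are not known exactly. Their poses are not given: they have to be found in the camera images.
- tin_a: an open steel tin, outside 62 wide and 40 tall, straight sided, inside 56 wide, floor 3 thick, 160 g; origin at the centre of its underside, z up out of the mouth. Starts on the counter with cup_a standing loose inside it. (Sizes in mm.)
- cup_a: a white cup, outside 48 wide and 62 tall, straight sided, wall 3, floor 5 thick, 120 g; origin at the centre of its underside, z up out of the mouth. Starts inside tin_a, standing on the tin's floor, its top 25 above the tin's rim, with 5 of play all round. (Sizes in mm.)
- lid_a: a round steel lid, disc 56 wide and 5 thick, with a plug 36 wide and 6 deep under it and an upright black grip 18 wide and 25 tall on it (in all 36 tall), 60 g; origin at the centre of the underside of the plug, z up through the grip: disc from 6 to 11, grip from 11 to 36 above the origin. If present it starts on cup_a, plug in the mouth, origin 56 above the cup's origin. May be absent. (Sizes in mm.)
- tin_b: an open steel tin, outside 62 wide and 40 tall, straight sided, inside 56 wide, floor 3 thick, 160 g; origin at the centre of its underside, z up out of the mouth. Starts on the counter with cup_b standing loose inside it. (Sizes in mm.)
- cup_b: a white cup, outside 48 wide and 62 tall, straight sided, wall 3, floor 5 thick, 120 g; origin at the centre of its underside, z up out of the mouth. Starts inside tin_b, standing on the tin's floor, its top 25 above the tin's rim, with 5 of play all round. (Sizes in mm.)
- lid_b: a round steel lid, disc 56 wide and 5 thick, with a plug 36 wide and 6 deep under it and an upright black grip 18 wide and 25 tall on it (in all 36 tall), 60 g; origin at the centre of the underside of the plug, z up through the grip: disc from 6 to 11, grip from 11 to 36 above the origin. If present it starts on cup_b, plug in the mouth, origin 56 above the cup's origin. May be absent. (Sizes in mm.)
- cup_c: a white cup, outside 48 wide and 62 tall, straight sided, wall 3, floor 5 thick, 120 g; origin at the centre of its underside, z up out of the mouth. If present it starts alone on the open counter among the dip pots. May be absent. (Sizes in mm.)
- cup_d: a white cup, outside 48 wide and 62 tall, straight sided, wall 3, floor 5 thick, 120 g; origin at the centre of its underside, z up out of the mouth. If present it starts alone on the open counter among the dip pots. May be absent. (Sizes in mm.)
- wash_tray: the wash tray: fixed grey shallow tray, 190 (its x) by 290 (its y) outside, 18 tall, walls 4, inner floor 4 above the counter; origin at the centre of its underside, on the counter. (Sizes in mm.)
- lid_tray: the lid tray: fixed shallow brown cardboard tray, 150 by 150 outside, 18 tall, walls 4, inner floor 4 above the counter; origin at the centre of its underside, on the counter. (Sizes in mm.)
- lamp: the counter lamp: a fixed grey foot 120 deep (its x), 130 wide, 85 tall, with a lamp on a 225 tall post at its rear (post 105 behind the front face). Origin at the bottom centre of the front face, on the counter; its -x axis points out of the front face, towards the robot; the knob is on this face. (Sizes in mm.)
- knob_grip (a point): centre of the lamp's push-pull knob, a black cylinder 30 wide and 22 long, its axis along the lamp's x, 55 above the counter; 29 in front of the face when in, 54 when out. It can be pinched from above. (Sizes in mm.)
- lamp_knob (a joint): how far the knob is pulled out along the lamp's -x, m: 0 fully in (lamp off), 0.025 fully out at its stop (lamp on). It slides with about 4 N of friction and stays where it is left.
- salt_shaker: bystander: glass salt shaker 38 wide, 72 tall, origin under its centre, among the dip pots. (Sizes in mm.)
- spice_jar: bystander: amber jar 40 wide, 60 tall, origin under its centre, behind the dip pots. (Sizes in mm.)
- pepper_mill: bystander: dark wooden pepper mill 40 wide, 70 tall, origin under its centre, between the dip pots and the wash tray. (Sizes in mm.)
- bell: bystander: brass counter bell 68 wide, 46 tall, origin under its centre, in front of the dip pots. (Sizes in mm.)
- spatula: bystander: spatula lying on the counter between the robot and the dip pots, 280 long along its x, 65 wide at the blade (+x end), 20 tall; origin at the blade end of its wooden handle, which is 140 long and 20 wide and runs to -x. (Sizes in mm.)

How it is judged:
By the outcome, as a careful person would: the job done as asked, in the order asked, and still so for the second after the job is handed in, with the robot touching nothing.
Of lid_a, lid_b only 1 to 2 are there at a start; the rules pass over those that are not, and their reading is None.
Of cup_c, cup_d only 1 to 2 are there at a start; the rules pass over those that are not, and their reading is None.
At some moment in a run one of cup_c, cup_d may be knocked a few centimetres aside while the robot is not near it.
It also fails if it takes over 210 s, if anything falls off the work surface, if the arm or the gripper's body presses on something with over 40 N, if the wrist force passes 120 N, or if a joint passes its speed limit or range.

ROBOT

A 6-joint arm with a two-finger parallel gripper is mounted at the origin on the work surface. World frame = base frame: x ahead of the robot, y to its left, z up, the work surface at z = 0. Lengths are in m, angles in rad, forces in N, time in s.
With the tool pointing down it reaches from about 0.4 to 0.825 m from the base axis. Payload 7 kg.
Tool frame: the origin (TCP) lies between the finger pads; the fingertips stand 8 mm ahead of it and the grasp point (between the pads) lies 11 mm behind it (arm.finger_overhang is the distance from the TCP to the fingertips, in m); z points along the fingers, y is the line along which they close (so a half turn about z gives the same grasp; the last joint's range is limited). The gripper opens to 88 mm and grips with 3 to 60 N. Pads are 19 mm wide; open, the fingers measure 130 mm over their backs; the gripper's body (78 mm by 193 mm) begins 47 mm behind the grasp point.
Start: joints at [-1.001, 0.359, 0.012, 0, -1.224, -0.288], TCP at [0.188, -0.648, 0.235] pointing down, gripper open.
Joint ranges: [-3.07, 3.07], [-1.43, 2.12], [-1.02, 1.25], [-3.03, 1.67], [-3.05, -0], [-3.03, 3.03]. Speed limits (rad/s): [2.39, 2.39, 3.01, 3.14, 3.14, 3.14].

INTERFACE

Orientations are given as [roll, pitch, yaw] about the fixed x, y, z axes, in that order (R = Rz(yaw) Ry(pitch) Rx(roll)).
In Python, from station import arm gives the robot as it stands.
- The arm moves only by the tool move_arm, never from a script. Its argument "rows" is text: rows parted by semicolons, each of 7 numbers parted by spaces: the turn, a rotation vector about the tool's x, y, z in degrees, then the shift along the tool's x, y, z in m, then the finger opening in m, from 0 to 0.0876. A call has 1 to 8 rows; each row shifts and turns the commanded pose from where the row before left it, along the tool's axes as they then stand; what a row does not reach is not made up. A row lasts 1/8 s, in which the tool goes at most 62.5 mm and 10.7 degrees, less where a joint would pass 70% of its speed; a pose out of reach is approached as far as the arm can. A call is refused whole if a number of a shift passes 0.0625 or a number of a turn 10.7, either way. A call with a gripper value outside its range is refused whole. The fingers move at their own pace and stop on an object; "squeeze" is the grip in N (left out, the last holds). Time passes only in rows, so rows that do not move let the fingers close. It gives the time, the measured TCP pose, the force, the opening and the grip force at its end, in the units of the state.
- arm.get_state(): the state, without advancing time (a new reading comes with each control period).
- arm.grab_frame(name): name is "scene" or "top" or "wrist"; returns (picture, depth): 480x640x3 uint8, blue, green, red; 480x640 float32, m along the optical axis (not along the pixel's ray), 0 where there is no reading.
- arm.camera_model(name): a dict with "mtx" (3x3 intrinsics, pixels), "k1" (the pictures are not rectified: a ray, as slopes to the right and down, at radius r is drawn at 1 + k1 r^2 times it, then the intrinsics apply), "camera_from_world" (4x4, takes a point from world to camera coordinates); the wrist camera has in their place "mount" (4x4, takes a point from camera to tool coordinates, whose origin is the TCP and whose axes are the flange's). Camera axes: x right, y down, z forward; pixel columns grow to the right and rows downward; lengths in m; the calibration is good to about 2 mm. A picture is of the moment at which its call begins: read the wrist's pose just before it. camera_model takes no time and is no camera call.
- arm.job_done(): hands the job in; it is judged then, once.
The state is a dict: "t": time; "q": joint angles; "qd": joint speeds; "joint_efforts": joint torques, N m; "eef_pos": TCP position; "ee_rot": TCP orientation; "force": force on the tool from outside, world axes, zero at the start; "moment": the same for the moment, N m; "width": finger opening in m; "gripper_force": force on a finger pad.
Only numpy, scipy, OpenCV 4.12 (cv2) and the standard library are available. Lean on these libraries where they do the work, as an engineer would, in place of code of your own. Each camera call takes 0.05 s, during which the arm holds its last target. There are 200 camera calls.

## Working session

There is one attempt and no reset: what is moved stays moved. The work goes in short steps, Python scripts to look and compute and a tool call to move; the robot and the scene stay as the last step left them, time stands still between calls to the robot, and variables do not carry over. Pictures are saved under pics/ and viewed, at most 14 in all, crops included, and the job is handed in when it is done.

Besides the shell and the picture viewer there is one more tool, called as a command line: name --argument value ..., lists and objects as JSON in quotes. move_arm: Moves the arm, as the interface text tells. Its arguments: {"type":"object","properties":{"rows":{"type":"string"},"squeeze":{"type":"number"}},"required":["rows"]}

```bash
ls; mkdir -p pics; cat > h.py <<'E'
import numpy as np, cv2
from station import arm
from scipy.spatial.transform import Rotation as R
def snap(n,fn=None):
    s=arm.get_state(); im,d=arm.grab_frame(n)
    if fn: cv2.imwrite('pics/'+fn,im)
    m=arm.camera_model(n)
    if n=='wrist':
        T=np.eye(4);T[:3,:3]=R.from_euler('xyz',s['ee_rot']).as_matrix();T[:3,3]=s['eef_pos']
        W=T@np.array(m['mount'])
    else: W=np.linalg.inv(np.array(m['camera_from_world']))
    return im,d,np.array(m['mtx']),m['k1'],W
def rays(px,K,k1):
    px=np.atleast_2d(np.float64(px)).reshape(-1,1,2)
    D=np.array([k1,0,0,0,0.]);return cv2.undistortPoints(px,K,D).reshape(-1,2)
def onplane(px,z,cam):
    im,d,K,k1,W=cam;r=rays(px,K,k1);v=np.c_[r,np.ones(len(r))]@W[:3,:3].T
    o=W[:3,3];t=(z-o[2])/v[:,2];return o+v*t[:,None]
def cloud(cam):
    im,d,K,k1,W=cam;h,w=d.shape;u,v=np.meshgrid(np.arange(w),np.arange(h))
    r=rays(np.c_[u.ravel(),v.ravel()],K,k1);P=np.c_[r,np.ones(len(r))]*d.reshape(-1,1)
    return (P@W[:3,:3].T+W[:3,3]).reshape(h,w,3)
E
python3 - <<'E'
from h import *
print(arm.get_state())
for n in('scene','top'):
    c=snap(n,n+'0.png'); print(n,c[2].tolist(),c[3],c[4].round(3).tolist())
print(np.array(arm.camera_model('wrist')['mount']).round(3).tolist())
E
```

```text
pics
{'t': 0.0, 'q': array([-1.00093109e+00,  3.59355713e-01,  1.10510806e-02, -3.78311872e-04,
       -1.22411783e+00, -2.88086167e-01]), 'qd': array([-2.26513121e-03,  1.41104449e-05, -1.29787571e-03, -3.27635805e-04,
       -3.61740572e-05,  1.60250852e-03]), 'joint_efforts': array([ 4.58949144e-04, -5.82722461e+01,  2.93038148e+01,  6.99711040e+00,
        6.67886066e-03, -1.31242296e-04]), 'eef_pos': array([ 0.1875275 , -0.64791382,  0.23363439]), 'ee_rot': array([ 3.13993248e+00, -1.21078491e-04, -2.85994232e+00]), 'force': array([ 0.0501168 , -0.14158152,  0.4743999 ]), 'moment': array([ 0.03326061,  0.01285334, -0.00635844]), 'gripper_force': 0.0, 'width': 0.08760818588523181}
scene [[476.57603750301695, 0.0, 323.99121821364486], [0.0, 476.57603750301695, 243.44227532898526], [0.0, 0.0, 1.0]] -0.07631568690042898 [[-0.589, 0.574, -0.569, 1.01], [0.808, 0.401, -0.432, 0.332], [-0.02, -0.714, -0.7, 0.623], [0.0, 0.0, 0.0, 1.0]]
top [[434.3950503345545, 0.0, 311.7954997254451], [0.0, 434.3950503345545, 243.59280646654162], [0.0, 0.0, 1.0]] -0.09702812654497153 [[0.03, -0.996, 0.081, 0.477], [-0.999, -0.032, -0.025, -0.009], [0.027, -0.08, -0.996, 0.978], [0.0, 0.0, 0.0, 1.0]]
[[0.0, -0.959, -0.282, 0.076], [1.0, 0.0, 0.0, -0.0], [-0.0, -0.282, 0.959, -0.151], [0.0, 0.0, 0.0, 1.0]]
```

View pics/top0.png

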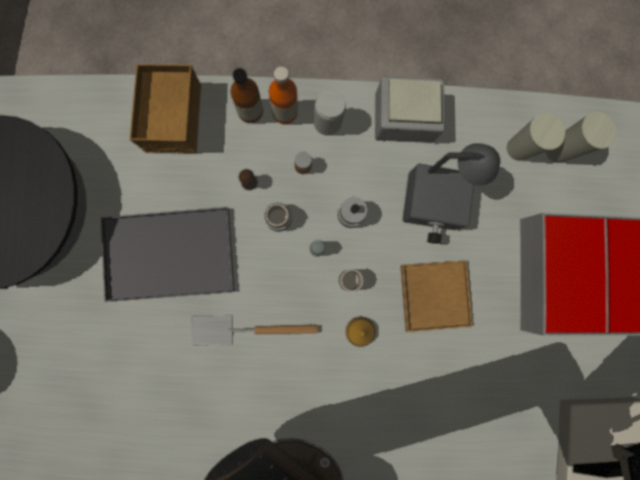

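View pics/scene0.png

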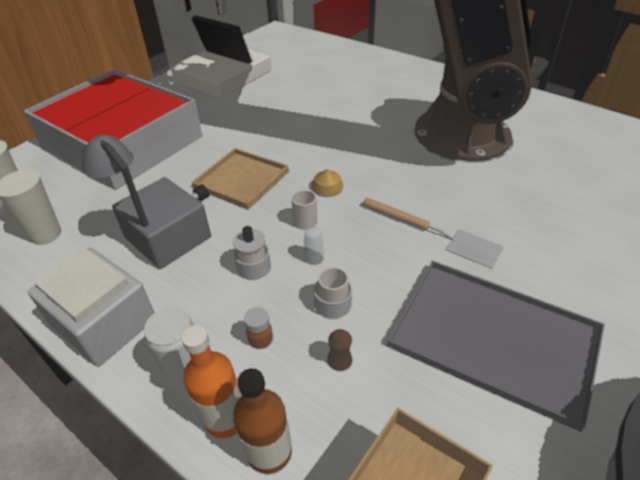

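The top view shows the lidded pot at (353,211), the open pot at (277,216), a loose cup at (351,280), the knob at (436,236), the lid tray at (437,295) and the wash tray at (170,253). The salt shaker is at (318,247), the mill at (247,178), the spice jar at (303,162) and the bell at (361,331). The scene view agrees: one lid and one loose cup.

```bash
python3 - <<'E'
from h import *
c=snap('top'); im=c[0]
P=cloud(c)
def blob(box,zlo,zhi,name):
    x0,y0,x1,y1=box;Q=P[y0:y1,x0:x1].reshape(-1,3);Q=Q[(c[1][y0:y1,x0:x1].ravel()>0)&(Q[:,2]>zlo)&(Q[:,2]<zhi)]
    if len(Q)<4: print(name,'few',len(Q));return
    (cx,cy),(w,h),a=cv2.minAreaRect(np.float32(Q[:,:2]*1000))
    print(name,len(Q),'rect c',round(cx),round(cy),'size',round(w),round(h),'a',round(a,1),'med',(np.median(Q,0)*1000).round(),'zmax',round(Q[:,2].max()*1000))
blob((330,190,375,235),.055,.2,'potL rim/lid')
blob((330,190,375,235),.085,.2,'potL grip')
blob((260,195,295,235),.055,.2,'potO cup rim')
blob((335,262,368,298),.05,.2,'loose')
blob((305,232,330,260),.05,.2,'salt')
blob((235,165,262,192),.045,.2,'mill')
blob((290,148,316,177),.045,.2,'spice')
blob((340,312,380,350),.03,.2,'bell')
blob((420,222,450,246),.045,.2,'knob')
blob((400,160,480,230),.075,.095,'lampfoot')
blob((396,255,478,335),.012,.05,'lidtray')
blob((98,200,240,305),.012,.05,'washtray')
blob((185,310,325,350),.006,.05,'spatula')
print('tray corners wash',onplane([(103,219),(230,208),(236,290),(108,300)],.018,c)[:,:2].round(3).tolist())
print('lid',onplane([(402,266),(468,261),(472,326),(406,331)],.018,c)[:,:2].round(3).tolist())
print('foot front corners',onplane([(404,221),(472,230),(411,167),(479,176)],.085,c)[:,:2].round(3).tolist())
print('knob',onplane([(436,238)],.07,c)[:,:2].round(3).tolist())
E
```

```text
potL rim/lid 533 rect c 626 -118 size 54 54 a 0.2 med [ 625. -116.   71.] zmax 100
potL grip 64 rect c 626 -117 size 16 17 a 47.4 med [ 625. -117.   95.] zmax 100
potO cup rim 116 rect c 610 46 size 46 47 a 2.0 med [612.  45.  65.] zmax 70
loose 125 rect c 477 -117 size 46 47 a 1.9 med [ 478. -118.   62.] zmax 67
salt 178 rect c 545 -43 size 30 30 a 0.4 med [544. -43.  68.] zmax 75
mill 210 rect c 693 114 size 34 33 a 69.9 med [691. 113.  65.] zmax 74
spice 235 rect c 733 -5 size 34 35 a 2.7 med [732.  -5.  61.] zmax 65
bell 306 rect c 365 -146 size 47 46 a 1.5 med [ 365. -145.   35.] zmax 50
knob 290 rect c 584 -300 size 62 45 a 85.9 med [ 582. -295.   66.] zmax 86
lampfoot 3107 rect c 663 -306 size 132 121 a 82.5 med [ 659. -302.   86.] zmax 94
lidtray 580 rect c 448 -317 size 150 152 a 5.2 med [ 443. -323.   18.] zmax 23
washtray 893 rect c 522 292 size 192 293 a 6.7 med [528. 299.  18.] zmax 24
spatula 732 rect c 360 82 size 62 286 a 2.1 med [363.  38.  17.] zmax 25
tray corners wash [[0.595, 0.439], [0.629, 0.152], [0.447, 0.131], [0.415, 0.416]]
lid [[0.511, -0.236], [0.527, -0.387], [0.381, -0.398], [0.368, -0.247]]
foot front corners [[0.603, -0.223], [0.589, -0.37], [0.72, -0.237], [0.707, -0.386]]
knob [[0.571, -0.296]]
```

move_arm --rows "0 0 7.8 0 0 0 0.06;0 0 7.8 0 0 0 0.06;0 0 7.7 0 0 0 0.06;0 0 0 -0.0229 0.0583 0 0.06;0 0 0 -0.0229 0.0583 0 0.06;0 0 0 -0.0229 0.0583 0 0.06;0 0 0 -0.0229 0.0583 0 0.06;0 0 0 -0.0229 0.0583 0 0.06" --squeeze 30

```text
t: 1.15
eef_pos: [0.3378, -0.3722, 0.2345]
ee_rot: [-3.142, 0.0, 3.016]
force: [1.2, -0.4, 0.3]
width: 0.06
gripper_force: 0.0
```

move_arm --rows "0 0 0 -0.052 0.026 0 0.06;0 0 0 -0.052 0.026 0 0.06;0 0 0 -0.052 0.026 0 0.06;0 0 0 -0.052 0.026 0 0.06;0 0 0 0 0 0.03 0.06;0 0 0 0 0 0.03 0.06;0 0 0 0 0 0 0.06;0 0 0 0 0 0 0.06"

```text
t: 2.15
eef_pos: [0.557, -0.2971, 0.1757]
ee_rot: [-3.141, 0.001, 3.017]
force: [0.2, 0.4, 0.7]
width: 0.0596
gripper_force: 0.0
```

```bash
cat >> h.py <<'E'
def go(x,y,z,yaw=180.):
    s=arm.get_state();M=R.from_euler('xyz',s['ee_rot']).as_matrix()
    G=R.from_euler('xyz',[180,0,yaw],degrees=True).as_matrix()
    D=np.array([x,y,z])-s['eef_pos']
    print('tool shift mm now-axes',(M.T@D*1000).round(1),'goal-axes',(G.T@D*1000).round(1),'turn',np.degrees(R.from_matrix(M.T@G).as_rotvec()).round(1))
def zb(P,d,x,y,r,zlo,zhi,name=''):
    Q=P[(d>0)&(np.hypot(P[...,0]-x,P[...,1]-y)<r)&(P[...,2]>zlo)&(P[...,2]<zhi)]
    if len(Q)<5: print(name,'few');return
    (cx,cy),(w,h),a=cv2.minAreaRect(np.float32(Q[:,:2]*1000))
    print(name,len(Q),'c',round(cx),round(cy),'size',round(w),round(h),'a',round(a,1),'med',(np.median(Q,0)*1000).round(),'zmax',round(Q[:,2].max()*1000))
E
python3 - <<'E'
from h import *
s=arm.get_state();print(s['t'],s['eef_pos'].round(4),np.degrees(s['ee_rot']).round(2),s['force'].round(1))
c=snap('wrist','w1.png');P=cloud(c)
zb(P,c[1],.575,-.295,.021,.052,.08,'knob')
zb(P,c[1],.663,-.306,.1,.08,.09,'foot')
go(.575,-.295,.044,172.8)
E
```

```text
2.15 [ 0.557  -0.2971  0.1757] [-1.7996e+02  6.0000e-02  1.7285e+02] [0.2 0.4 0.7]
knob 1302 c 578 -296 size 29 35 a 83.2 med [ 571. -296.   67.] zmax 72
foot 6970 c 641 -304 size 130 75 a 82.8 med [ 653. -306.   86.] zmax 88
tool shift mm now-axes [-17.1   4.4 132.2] goal-axes [-17.3   4.4 132.2] turn [-0.   0.1  0.1]
```

View pics/w1.png

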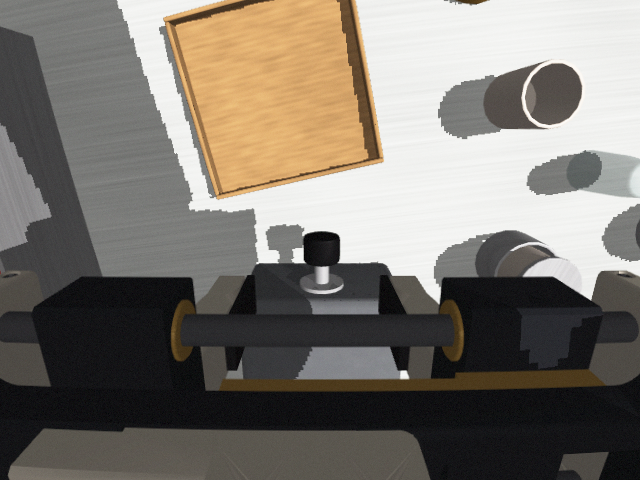

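The wrist view shows the knob pushed in at (320,248), centred between the fingers. Next I descend, pinch and pull.

move_arm --rows "0 0 0 -0.0075 0.0015 0.044 0.06;0 0 0 -0.0075 0.0015 0.044 0.06;0 0 0 -0.002 0.0005 0.036 0.06;0 0 0 0 0 0.007 0.06;0 0 0 0 0 0 0.02;0 0 0 0 0 0 0.02;0 0 0 0 0 0 0.02;0 0 0 0 0 0 0.02" --squeeze 30

```text
t: 3.2
eef_pos: [0.5744, -0.2959, 0.0448]
ee_rot: [-3.141, 0.002, 3.017]
force: [-0.9, -1.4, 4.6]
width: 0.0293
gripper_force: 30.0
```

move_arm --rows "0 0 0 0 0 0 0.02;0 0 0 0 0 0 0.02;0 0 0 0.006 0 0 0.02;0 0 0 0.007 0 0 0.02;0 0 0 0.007 0 0 0.02;0 0 0 0.004 0 0 0.02;0 0 0 0.003 0 0 0.02;0 0 0 0 0 0 0.02"

```text
t: 4.2
eef_pos: [0.552, -0.2931, 0.0449]
ee_rot: [-3.14, 0.009, 3.018]
force: [13.2, -6.4, -3.9]
width: 0.0289
gripper_force: 30.0
```

```bash
python3 - <<'E'
from h import *
s=arm.get_state();print(s['t'],s['eef_pos'].round(4),np.degrees(s['ee_rot']).round(2),s['force'].round(1),s['width'],s['gripper_force'])
E
```

```text
4.2 [ 0.552  -0.2931  0.0449] [-179.92    0.54  172.92] [13.2 -6.4 -3.9] 0.02894728997906655 30.00401884317398
```

move_arm --rows "0 0 0 0.003 0 0 0.02;0 0 0 0.002 0 0 0.02;0 0 0 0 0 0 0.02;0 0 0 0 0 0 0.02"

```text
t: 4.7
eef_pos: [0.5518, -0.293, 0.0452]
ee_rot: [-3.139, 0.017, 3.019]
force: [25.6, -8.8, -15.6]
width: 0.0295
gripper_force: 30.0
```

move_arm --rows "0 0 0 -0.004 0 0 0.02;0 0 0 0 0 0 0.06;0 0 0 0 0 0 0.06;0 0 0 0 0 0 0.06;0 0 0 0 0 -0.03 0.06;0 0 0 0 0 -0.05 0.05;0 0 0 0 0 -0.05 0.05;0 0 7.2 0 0 0 0.05"

```text
t: 5.7
eef_pos: [0.548, -0.2925, 0.1784]
ee_rot: [-3.141, 0.007, 2.889]
force: [-0.2, 0.8, -0.6]
width: 0.0501
gripper_force: 0.0
```

```bash
python3 - <<'E'
from h import *
s=arm.get_state();print(s['t'],s['eef_pos'].round(4),np.degrees(s['ee_rot']).round(2),s['force'].round(1))
c=snap('wrist');P=cloud(c)
zb(P,c[1],.545,-.292,.023,.052,.08,'knob')
zb(P,c[1],.626,-.117,.04,.06,.08,'lid')
zb(P,c[1],.626,-.117,.04,.085,.11,'grip')
go(.626,-.117,.13)
E
```

```text
5.7 [ 0.548  -0.2925  0.1784] [-179.98    0.43  165.54] [-0.2  0.8 -0.6]
knob 1197 c 553 -293 size 29 29 a 83.2 med [ 549. -293.   68.] zmax 73
lid 2091 c 620 -114 size 56 42 a 53.0 med [ 615. -120.   71.] zmax 80
grip 614 c 625 -119 size 17 17 a 30.5 med [ 623. -120.   96.] zmax 98
tool shift mm now-axes [-31.4 189.4  46.2] goal-axes [-79.3 174.9  46. ] turn [ -0.    0.2 -14.9]
```

move_arm --rows "0 0 -7.5 0 0 0 0.05;0 0 -7.4 0 0 0 0.05;0 0 0 -0.026 0.058 0 0.05;0 0 0 -0.026 0.058 0 0.05;0 0 0 -0.025 0.058 0 0.05;0 0 0 0 0 0.03 0.05;0 0 0 0 0 0 0.05"

```text
t: 6.62
eef_pos: [0.618, -0.1189, 0.1405]
ee_rot: [3.141, -0.006, -3.13]
force: [0.3, 0.6, 0.4]
width: 0.0502
gripper_force: 0.0
```

```bash
python3 - <<'E'
from h import *
s=arm.get_state();print(s['t'],s['eef_pos'].round(4),np.degrees(s['ee_rot']).round(2),s['force'].round(1))
go(.625,-.118,.083)
E
```

```text
6.625 [ 0.618  -0.1189  0.1405] [ 179.99   -0.37 -179.33] [0.3 0.6 0.4]
tool shift mm now-axes [-7.4  0.8 57.5] goal-axes [-7.   0.9 57.5] turn [ 0.  -0.4  0.7]
```

move_arm --rows "0 0 0.7 -0.007 0.001 0.02 0.05;0 0 0 0 0 0.025 0.05;0 0 0 0 0 0.0125 0.05;0 0 0 0 0 0 0.05;0 0 0 0 0 0 0.005;0 0 0 0 0 0 0.005;0 0 0 0 0 0 0.005;0 0 0 0 0 0 0.005" --squeeze 20

```text
t: 7.62
eef_pos: [0.6275, -0.1185, 0.0865]
ee_rot: [3.142, 0.001, 3.139]
force: [-0.4, 1.2, 0.6]
width: 0.017
gripper_force: 20.0
```

move_arm --rows "0 0 0 0 0 0 0.005;0 0 0 0 0 -0.006 0.005;0 0 0 0 0 -0.02 0.005;0 0 0 0 0 -0.05 0.005;0 0 0 0 0 -0.04 0.005;0 0 0 0 0 0 0.005"

```text
t: 8.38
eef_pos: [0.6293, -0.1187, 0.2065]
ee_rot: [-3.142, 0.007, 3.139]
force: [0.3, 0.5, -1.1]
width: 0.0175
gripper_force: 20.0
```

```bash
python3 - <<'E'
from h import *
s=arm.get_state();print(s['t'],s['eef_pos'].round(4),np.degrees(s['ee_rot']).round(2),s['force'].round(1),s['width'],s['gripper_force'])
c=snap('top');P=cloud(c)
zb(P,c[1],.448,-.317,.12,.013,.05,'lidtray')
zb(P,c[1],.626,-.117,.035,.03,.075,'potL')
go(.448,-.317,.18)
E
```

```text
8.375 [ 0.6293 -0.1187  0.2065] [-180.      0.4   179.87] [ 0.3  0.5 -1.1] 0.017468648487731813 19.995535612106323
lidtray 567 c 457 -316 size 170 152 a 5.4 med [ 443. -324.   18.] zmax 49
potL 184 c 614 -116 size 61 36 a 77.5 med [ 608. -107.   42.] zmax 69
tool shift mm now-axes [ 179.5 -199.    23.2] goal-axes [ 180.  -198.5   23.9] turn [ 0.   0.2 -0.2]
```

move_arm --rows "0 0 0 0.045 -0.0495 0 0.005;0 0 0 0.045 -0.0495 0 0.005;0 0 0 0.045 -0.0495 0 0.005;0 0 0 0.045 -0.0495 0 0.005;0 0 0 0 0 0.05 0.005;0 0 0 0 0 0.05 0.005;0 0 0 0 0 0.05 0.005;0 0 0 0 0 0 0.005"

```text
t: 9.43
eef_pos: [0.4548, -0.3021, 0.048]
ee_rot: [3.139, -0.009, 3.138]
force: [-0.5, -0.7, 1.1]
width: 0.0173
gripper_force: 20.0
```

move_arm --rows "0 0 0 0 0 0.015 0.005;0 0 0 0 0 0.006 0.005;0 0 0 0 0 0.003 0.005;0 0 0 0 0 0 0.005"

```text
t: 9.93
eef_pos: [0.4597, -0.3032, 0.0308]
ee_rot: [-3.141, 0.003, 3.14]
force: [-3.7, 4.7, 15.9]
width: 0.0175
gripper_force: 20.0
```

move_arm --rows "0 0 0 0 0 -0.002 0.005;0 0 0 0 0 0 0.04;0 0 0 0 0 0 0.04;0 0 0 0 0 0 0.04;0 0 0 0 0 -0.02 0.04;0 0 0 0 0 -0.05 0.066;0 0 0 0 0 -0.05 0.066;0 0 0 0 0 0 0.066"

```text
t: 10.92
eef_pos: [0.4611, -0.3041, 0.1542]
ee_rot: [-3.139, 0.007, 3.14]
force: [1.1, 0.9, -1.0]
width: 0.0636
gripper_force: 0.0
```

```bash
python3 - <<'E'
from h import *
s=arm.get_state();print(s['t'],s['eef_pos'].round(4),np.degrees(s['ee_rot']).round(2),s['force'].round(1),s['width'],s['gripper_force'])
c=snap('wrist','w2.png');P=cloud(c)
zb(P,c[1],.46,-.303,.04,.01,.03,'lid disc')
zb(P,c[1],.46,-.303,.04,.033,.06,'lid grip')
zb(P,c[1],.625,-.118,.035,.05,.075,'cup rim L')
zb(P,c[1],.625,-.118,.04,.03,.05,'tin rim L')
go(.626,-.118,.15)
E
```

```text
10.925 [ 0.4611 -0.3041  0.1542] [-179.85    0.41  179.88] [ 1.1  0.9 -1. ] 0.06360600706321887 0.0
lid disc 2909 c 458 -303 size 55 55 a 88.5 med [ 454. -304.   16.] zmax 30
lid grip 424 c 458 -304 size 17 17 a 45.8 med [ 457. -304.   41.] zmax 42
cup rim L few
tin rim L few
tool shift mm now-axes [-165.8  185.9    2.3] goal-axes [-166.3  185.4    1.8] turn [-0.1  0.2 -0.2]
```

View pics/w2.png

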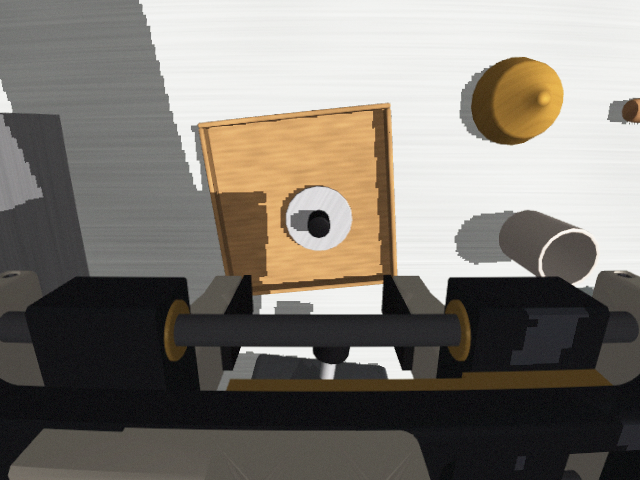

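The lid lies flat in the tray, grip up, at (318,218). Next is the cup in that pot.

move_arm --rows "0 0 0 -0.03 0.0465 0 0.07;0 0 0 -0.03 0.0465 0 0.07;0 0 0 -0.03 0.0465 0 0.07;0 0 0 -0.03 0.0465 0 0.07;0 0 0 0 0 0 0.07;0 0 0 0 0 0 0.07"

```text
t: 11.72
eef_pos: [0.5783, -0.1173, 0.1485]
ee_rot: [-3.142, -0.003, 3.14]
force: [0.1, -0.2, -0.7]
width: 0.0698
gripper_force: 0.0
```

```bash
python3 - <<'E'
from h import *
s=arm.get_state();print(s['t'],s['eef_pos'].round(4),np.degrees(s['ee_rot']).round(2),s['force'].round(1),s['width'])
c=snap('wrist','w3.png');P=cloud(c)
zb(P,c[1],.625,-.118,.035,.055,.075,'cup rim L')
zb(P,c[1],.625,-.118,.04,.038,.046,'tin rim L')
go(.626,-.118,.055)
E
```

```text
11.725 [ 0.5783 -0.1173  0.1485] [-1.7999e+02 -1.7000e-01  1.7988e+02] [ 0.1 -0.2 -0.7] 0.06976549259727477
cup rim L 773 c 619 -118 size 35 46 a 0.5 med [ 609. -117.   65.] zmax 68
tin rim L 955 c 620 -118 size 61 52 a 89.2 med [ 609. -118.   41.] zmax 46
tool shift mm now-axes [-48.1   0.   93.7] goal-axes [-47.8  -0.1  93.8] turn [-0.  -0.1 -0.2]
```

move_arm --rows "0 0 0 -0.0235 0 0.01 0.07;0 0 0 -0.0235 0 0.03 0.07;0 0 0 0 0 0.03 0.07;0 0 0 0 0 0.02 0.07;0 0 0 0 0 0.003 0.07;0 0 0 0 0 0 0.07;0 0 0 0 0 0 0.04;0 0 0 0 0 0 0.04" --squeeze 25

```text
t: 12.78
eef_pos: [0.6266, -0.1176, 0.0581]
ee_rot: [3.141, 0.002, 3.139]
force: [-0.1, 0.4, 0.2]
width: 0.0553
gripper_force: 0.0
```

move_arm --rows "0 0 0 0 0 0 0.04;0 0 0 0 0 0 0.04;0 0 0 0 0 0 0.04"

```text
t: 13.15
eef_pos: [0.6265, -0.1176, 0.0577]
ee_rot: [-3.141, 0.001, 3.139]
force: [-0.7, -0.2, 5.9]
width: 0.0478
gripper_force: 25.0
```

move_arm --rows "0 0 0 0 0 -0.01 0.04;0 0 0 0 0 -0.03 0.04;0 0 0 0 0 -0.05 0.04;0 0 0 0 0 -0.045 0.04;0 0 0 0 0 0 0.04;0 0 0 0.006 0.05 0 0.04;0 0 0 0.006 0.05 0 0.04;0 0 0 0.006 0.05 0 0.04"

```text
t: 14.15
eef_pos: [0.6075, 0.0337, 0.191]
ee_rot: [-3.142, -0.002, 3.138]
force: [1.5, -0.2, -1.3]
width: 0.0476
gripper_force: 25.0
```

move_arm --rows "0 0 0 0.006 0.052 0 0.04;0 0 0 0.006 0.052 0 0.04;0 0 0 0.006 0.052 0 0.04;0 0 0 0.006 0.052 0 0.04;0 0 0 0.006 0.052 0 0.04;0 0 0 0.006 0.052 0 0.04;0 0 0 0.004 0.05 0 0.04;0 0 0 0 0 0 0.04"

```text
t: 15.15
eef_pos: [0.5681, 0.3976, 0.1899]
ee_rot: [-3.14, -0.002, -3.141]
force: [0.2, -1.0, -1.8]
width: 0.0474
gripper_force: 25.0
```

```bash
python3 - <<'E'
from h import *
s=arm.get_state();print(s['t'],s['eef_pos'].round(4),np.degrees(s['ee_rot']).round(2),s['force'].round(1),s['width'],s['gripper_force'])
c=snap('top','t2.png');P=cloud(c)
zb(P,c[1],.626,-.118,.04,.03,.075,'tinL')
zb(P,c[1],.477,-.117,.06,.05,.075,'loose')
zb(P,c[1],.61,.046,.04,.05,.075,'potO')
go(.568,.398,.075)
E
```

```text
15.15 [0.5681 0.3976 0.1899] [-1.7992e+02 -1.2000e-01 -1.7997e+02] [ 0.2 -1.  -1.8] 0.047363967545791204 24.999588187783957
tinL 159 c 625 -118 size 59 60 a 46.7 med [ 626. -119.   40.] zmax 44
loose 124 c 477 -117 size 46 47 a 2.0 med [ 477. -118.   62.] zmax 66
potO 138 c 610 46 size 46 47 a 3.8 med [612.  45.  65.] zmax 69
tool shift mm now-axes [  0.    2.4 115.1] goal-axes [  0.3   2.2 115.1] turn [-0.1 -0.1 -0. ]
```

move_arm --rows "0 0 0 0 0 0.045 0.04;0 0 0 0 0 0.045 0.04;0 0 0 0 0 0.03 0.04;0 0 0 0 0 0.006 0.04;0 0 0 0 0 0.003 0.04;0 0 0 0 0 0.002 0.04;0 0 0 0 0 0 0.04"

```text
t: 16.08
eef_pos: [0.5699, 0.3949, 0.0622]
ee_rot: [3.14, 0.001, 3.139]
force: [0.7, -0.2, -1.8]
width: 0.0478
gripper_force: 25.0
```

move_arm --rows "0 0 0 0 0 0.003 0.04;0 0 0 0 0 0.003 0.04;0 0 0 0 0 0 0.04"

```text
t: 16.45
eef_pos: [0.5702, 0.3951, 0.0587]
ee_rot: [3.14, 0.003, 3.14]
force: [-6.5, -3.1, 18.3]
width: 0.0475
gripper_force: 25.0
```

move_arm --rows "0 0 0 0 0 -0.002 0.04;0 0 0 0 0 0 0.07;0 0 0 0 0 0 0.07;0 0 0 0 0 0 0.07;0 0 0 0 0 -0.03 0.07;0 0 0 0 0 -0.05 0.085;0 0 0 0 0 -0.03 0.085;0 0 0 -0.005 -0.05 0 0.085"

```text
t: 17.45
eef_pos: [0.5756, 0.3474, 0.1698]
ee_rot: [3.138, 0.004, -3.141]
force: [-0.3, -1.0, -0.2]
width: 0.0846
gripper_force: 0.0
```

move_arm --rows "0 0 0 -0.006 -0.058 0 0.085;0 0 0 -0.006 -0.058 0 0.085;0 0 0 -0.006 -0.058 0 0.085;0 0 0 -0.006 -0.058 0 0.085;0 0 0 -0.006 -0.058 0 0.085;0 0 0 -0.006 -0.058 0 0.085;0 0 0 -0.006 -0.058 0 0.085;0 0 0 -0.006 -0.057 0 0.085"

```text
t: 18.45
eef_pos: [0.6212, -0.1205, 0.167]
ee_rot: [3.142, 0.0, 3.139]
force: [1.0, 0.4, 0.6]
width: 0.0846
gripper_force: 0.0
```

```bash
python3 - <<'E'
from h import *
s=arm.get_state();print(s['t'],s['eef_pos'].round(4),np.degrees(s['ee_rot']).round(2),s['force'].round(1),s['width'],s['gripper_force'])
c=snap('top','t3.png');P=cloud(c)
zb(P,c[1],.57,.395,.045,.05,.09,'cup1')
zb(P,c[1],.477,-.117,.07,.05,.075,'loose')
go(.6255,-.118,.026)
E
```

```text
18.45 [ 0.6212 -0.1205  0.167 ] [180.     0.   179.85] [1.  0.4 0.6] 0.08456580012948645 0.0
cup1 224 c 569 394 size 47 47 a 40.8 med [569. 394.  64.] zmax 70
loose 126 c 477 -117 size 46 47 a 2.0 med [ 477. -118.   62.] zmax 67
tool shift mm now-axes [ -4.5   8.3 140.7] goal-axes [ -4.4   8.1 140.7] turn [-0.1 -0.  -0.3]
```

View pics/t3.png

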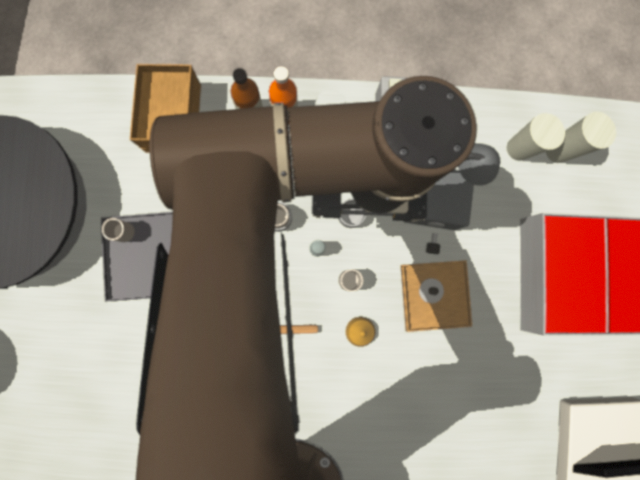

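Cup 1 stands in the wash tray at (116,229), the lid is in its tray at (431,290), and the loose cup is still at (351,280). Next is the tin of that pot.

move_arm --rows "0 0 0 -0.0045 0.003 0.03 0.085;0 0 0 0 0.0 0.045 0.085;0 0 0 0 0 0.035 0.085;0 0 0 0 0 0.02 0.085;0 0 0 0 0 0.008 0.085;0 0 0 0 0 0 0.085;0 0 0 0 0 0 0.085" --squeeze 30

```text
t: 19.38
eef_pos: [0.6264, -0.1155, 0.0301]
ee_rot: [3.142, 0.002, 3.139]
force: [-0.3, 0.7, 0.0]
width: 0.0849
gripper_force: 0.0
```

move_arm --rows "0 0 0 0 -0.002 0.003 0.085;0 0 0 0 0 0 0.05;0 0 0 0 0 0 0.05;0 0 0 0 0 0 0.05;0 0 0 0 0 0 0.05;0 0 0 0 0 0 0.05;0 0 0 0 0 0 0.05"

```text
t: 20.25
eef_pos: [0.6257, -0.1176, 0.0262]
ee_rot: [-3.142, 0.0, 3.139]
force: [0.4, 0.6, 2.6]
width: 0.06
gripper_force: 29.9
```

move_arm --rows "0 0 0 0 0 -0.01 0.05;0 0 0 0 0 -0.03 0.05;0 0 0 0 0 -0.05 0.05;0 0 0 0 0 -0.05 0.05;0 0 0 0.019 0.05 0 0.05;0 0 0 0.019 0.056 0 0.05;0 0 0 0.019 0.056 0 0.05;0 0 0 0.019 0.056 0 0.05"

```text
t: 21.25
eef_pos: [0.5493, 0.1022, 0.1666]
ee_rot: [3.141, 0.0, 3.139]
force: [1.4, 0.2, -1.7]
width: 0.0602
gripper_force: 29.9
```

move_arm --rows "0 0 0 0.019 0.056 0 0.05;0 0 0 0.019 0.056 0 0.05;0 0 0 0.019 0.056 0 0.05;0 0 0 0.019 0.056 0 0.05;0 0 0 0.019 0.056 0 0.05;0 0 0 0 0 0 0.05;0 0 0 0 0 0 0.05"

```text
t: 22.12
eef_pos: [0.4555, 0.3808, 0.166]
ee_rot: [-3.141, -0.001, 3.14]
force: [0.2, 0.2, -2.3]
width: 0.0602
gripper_force: 29.9
```

```bash
python3 - <<'E'
from h import *
s=arm.get_state();print(s['t'],s['eef_pos'].round(4),np.degrees(s['ee_rot']).round(2),s['force'].round(1),s['width'],s['gripper_force'])
go(.453,.385,.030)
E
```

```text
22.125 [0.4555 0.3808 0.166 ] [-1.7997e+02 -3.0000e-02  1.7990e+02] [ 0.2  0.2 -2.3] 0.06024923097078106 29.92408214136958
tool shift mm now-axes [  2.4   4.3 136. ] goal-axes [  2.5   4.2 136. ] turn [-0.  -0.  -0.1]
```

move_arm --rows "0 0 0 0.0025 0.003 0.045 0.05;0 0 0 0 0 0.045 0.05;0 0 0 0 0 0.03 0.05;0 0 0 0 0 0.008 0.05;0 0 0 0 0 0.005 0.05;0 0 0 0 0 0.003 0.05;0 0 0 0 0 0.002 0.05;0 0 0 0 0 0 0.05"

```text
t: 23.12
eef_pos: [0.4541, 0.3844, 0.0302]
ee_rot: [3.14, 0.002, 3.139]
force: [-1.4, -2.5, 8.0]
width: 0.0605
gripper_force: 29.9
```

move_arm --rows "0 0 0 0 0 0 0.074;0 0 0 0 0 0 0.074;0 0 0 0 0 0 0.074;0 0 0 0 0 -0.03 0.074;0 0 0 0 0 -0.06 0.07;0 0 0 0 0 -0.05 0.07;0 0 0 -0.02 -0.0565 0 0.07;0 0 0 -0.02 -0.0565 0 0.07"

```text
t: 24.12
eef_pos: [0.4935, 0.2703, 0.1689]
ee_rot: [3.14, 0.001, 3.141]
force: [1.1, -0.6, -0.5]
width: 0.0698
gripper_force: 0.0
```

move_arm --rows "0 0 0 -0.02 -0.0565 0 0.07;0 0 0 -0.02 -0.0565 0 0.07;0 0 0 -0.02 -0.0565 0 0.07;0 0 0 -0.02 -0.0565 0 0.07;0 0 0 0 0 0.02 0.07;0 0 0 0 0 0 0.07"

```text
t: 24.88
eef_pos: [0.5717, 0.0434, 0.1467]
ee_rot: [-3.141, -0.003, 3.137]
force: [0.1, 0.4, 0.4]
width: 0.0701
gripper_force: 0.0
```

```bash
python3 - <<'E'
from h import *
s=arm.get_state();print(s['t'],s['eef_pos'].round(4),np.degrees(s['ee_rot']).round(2),s['force'].round(1),s['width'],s['gripper_force'])
c=snap('wrist');P=cloud(c)
zb(P,c[1],.610,.046,.04,.055,.075,'cup rim O')
zb(P,c[1],.610,.046,.045,.038,.046,'tin rim O')
go(.610,.046,.056)
E
```

```text
24.875 [0.5717 0.0434 0.1467] [-1.7995e+02 -1.7000e-01  1.7974e+02] [0.1 0.4 0.4] 0.07008978376122334 0.0
cup rim O 1009 c 608 45 size 43 47 a 1.0 med [598.  45.  65.] zmax 68
tin rim O 1064 c 607 44 size 61 51 a 89.5 med [599.  45.  41.] zmax 46
tool shift mm now-axes [-37.9   2.   91.6] goal-axes [-37.8   1.8  91.7] turn [-0.  -0.1 -0.2]
```

move_arm --rows "0 0 0 -0.019 0.001 0.01 0.07;0 0 0 -0.019 0.001 0.03 0.07;0 0 0 0 0 0.03 0.07;0 0 0 0 0 0.018 0.07;0 0 0 0 0 0.003 0.07;0 0 0 0 0 0 0.07;0 0 0 0 0 0 0.07" --squeeze 25

```text
t: 25.8
eef_pos: [0.6113, 0.047, 0.0584]
ee_rot: [3.141, 0.002, 3.14]
force: [-0.8, -0.7, -0.1]
width: 0.0701
gripper_force: 0.0
```

move_arm --rows "0 0 0 0 0 0 0.04;0 0 0 0 0 0 0.04;0 0 0 0 0 0 0.04;0 0 0 0 0 0 0.04;0 0 0 0 0 0 0.04"

```text
t: 26.42
eef_pos: [0.6108, 0.0464, 0.0573]
ee_rot: [-3.142, 0.0, 3.139]
force: [-0.8, -0.6, 3.0]
width: 0.0475
gripper_force: 25.0
```

move_arm --rows "0 0 0 0 0 -0.01 0.04;0 0 0 0 0 -0.03 0.04;0 0 0 0 0 -0.05 0.04;0 0 0 0 0 -0.045 0.04;0 0 0 0 0 0 0.04;0 0 0 0.018 0.049 0 0.04;0 0 0 0.018 0.049 0 0.04;0 0 0 0.018 0.049 0 0.04"

```text
t: 27.42
eef_pos: [0.5559, 0.1946, 0.1915]
ee_rot: [-3.141, -0.001, 3.138]
force: [1.4, -0.5, -2.3]
width: 0.0476
gripper_force: 25.0
```

move_arm --rows "0 0 0 0.018 0.049 0 0.04;0 0 0 0.018 0.049 0 0.04;0 0 0 0 0 0.045 0.04;0 0 0 0 0 0.045 0.04;0 0 0 0 0 0.025 0.04;0 0 0 0 0 0 0.04;0 0 0 0 0 0 0.04"

```text
t: 28.3
eef_pos: [0.5218, 0.292, 0.0779]
ee_rot: [3.141, 0.001, 3.139]
force: [0.6, -0.4, -0.9]
width: 0.0476
gripper_force: 25.0
```

move_arm --rows "0 0 0 0 0 0.01 0.04;0 0 0 0 0 0.005 0.04;0 0 0 0 0 0.003 0.04;0 0 0 0 0 0.003 0.04;0 0 0 0 0 0 0.04;0 0 0 0 0 0 0.04"

```text
t: 29.05
eef_pos: [0.5218, 0.2915, 0.0581]
ee_rot: [3.142, 0.001, 3.14]
force: [-4.5, -4.3, 15.0]
width: 0.0475
gripper_force: 25.0
```

move_arm --rows "0 0 0 0 0 -0.002 0.04;0 0 0 0 0 0 0.07;0 0 0 0 0 0 0.07;0 0 0 0 0 0 0.07;0 0 0 0 0 -0.03 0.07;0 0 0 0 0 -0.05 0.085;0 0 0 0 0 -0.03 0.085;0 0 0 -0.01 -0.05 0 0.085"

```text
t: 30.05
eef_pos: [0.5327, 0.2443, 0.1709]
ee_rot: [3.138, 0.005, -3.14]
force: [0.7, 0.1, -0.5]
width: 0.0848
gripper_force: 0.0
```

move_arm --rows "0 0 0 -0.01 -0.05 0 0.085;0 0 0 -0.01 -0.049 0 0.085;0 0 0 -0.01 -0.049 0 0.085;0 0 0 -0.01 -0.049 0 0.085;0 0 0 0 0 0 0.085;0 0 0 0 0 0 0.085"

```text
t: 30.8
eef_pos: [0.5706, 0.0444, 0.1679]
ee_rot: [3.142, -0.0, 3.138]
force: [-0.7, -0.2, -0.5]
width: 0.0853
gripper_force: 0.0
```

```bash
python3 - <<'E'
from h import *
s=arm.get_state();print(s['t'],s['eef_pos'].round(4),np.degrees(s['ee_rot']).round(2),s['force'].round(1),s['width'],s['gripper_force'])
c=snap('wrist','w5.png');P=cloud(c)
zb(P,c[1],.610,.046,.045,.03,.05,'tin rim O')
c=snap('top');P=cloud(c)
zb(P,c[1],.522,.292,.04,.05,.08,'cup2')
zb(P,c[1],.454,.384,.045,.035,.08,'tin1')
zb(P,c[1],.477,-.117,.07,.05,.075,'loose')
go(.611,.045,.028)
E
```

```text
30.8 [0.5706 0.0444 0.1679] [ 1.8000e+02 -1.0000e-02  1.7979e+02] [-0.7 -0.2 -0.5] 0.08529839516719885 0.0
tin rim O 1320 c 611 44 size 61 61 a 0.4 med [617.  44.  40.] zmax 43
cup2 few
tin1 few
loose 128 c 477 -117 size 46 47 a 2.2 med [ 476. -118.   62.] zmax 67
tool shift mm now-axes [-40.4  -0.3 140. ] goal-axes [-40.4  -0.4 140. ] turn [ 0.  -0.  -0.1]
```

View pics/w5.png

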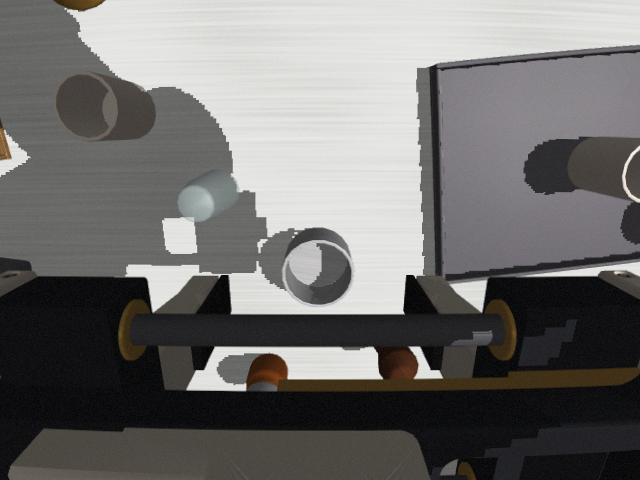

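Tin O stands empty at (318,272), midway between the fingers, and cup 2 is upright in the wash tray at the right edge. Descending on the tin.

move_arm --rows "0 0 0 -0.02 0 0.02 0.085;0 0 0 -0.0205 0 0.04 0.085;0 0 0 0 0 0.045 0.085;0 0 0 0 0 0.025 0.085;0 0 0 0 0 0.01 0.085;0 0 0 0 0 0.002 0.085;0 0 0 0 0 0 0.085" --squeeze 30

```text
t: 31.78
eef_pos: [0.6118, 0.045, 0.0272]
ee_rot: [3.141, 0.002, 3.14]
force: [0.3, -0.6, 0.5]
width: 0.0848
gripper_force: 0.0
```

move_arm --rows "0 0 0 0 0 0 0.05;0 0 0 0 0 0 0.05;0 0 0 0 0 0 0.05;0 0 0 0 0 0 0.05;0 0 0 0 0 0 0.05;0 0 0 0 0 0 0.05"

```text
t: 32.52
eef_pos: [0.6114, 0.0445, 0.0266]
ee_rot: [3.142, 0.001, 3.139]
force: [-1.7, 1.2, 6.2]
width: 0.0613
gripper_force: 30.0
```

move_arm --rows "0 0 0 0 0 -0.01 0.05;0 0 0 0 0 -0.03 0.05;0 0 0 0 0 -0.05 0.05;0 0 0 0 0 -0.05 0.05;0 0 0 0.007 0.05 0 0.05;0 0 0 0.007 0.052 0 0.05;0 0 0 0.006 0.052 0 0.05;0 0 0 0 0 0 0.05"

```text
t: 33.52
eef_pos: [0.591, 0.2017, 0.1661]
ee_rot: [3.141, 0.0, -3.141]
force: [-0.5, -0.4, -1.0]
width: 0.0615
gripper_force: 30.0
```

move_arm --rows "0 0 0 0 0 0.045 0.05;0 0 0 0 0 0.045 0.05;0 0 0 0 0 0.03 0.05;0 0 0 0 0 0.01 0.05;0 0 0 0 0 0 0.05;0 0 0 0 0 0 0.05"

```text
t: 34.28
eef_pos: [0.592, 0.1986, 0.0374]
ee_rot: [3.141, 0.001, 3.139]
force: [-1.2, -0.2, -1.7]
width: 0.0608
gripper_force: 30.0
```

move_arm --rows "0 0 0 0 0 0.004 0.05;0 0 0 0 0 0.003 0.05;0 0 0 0 0 0.002 0.05;0 0 0 0 0 0 0.05"

```text
t: 34.78
eef_pos: [0.5919, 0.1988, 0.0304]
ee_rot: [3.141, 0.002, 3.14]
force: [-11.6, -1.9, 24.3]
width: 0.0614
gripper_force: 30.0
```

move_arm --rows "0 0 0 0 0 -0.002 0.05;0 0 0 0 0 0 0.074;0 0 0 0 0 0 0.074;0 0 0 0 0 0 0.074;0 0 0 0 0 -0.03 0.074;0 0 0 0 0 -0.05 0.074;0 0 0 0 0 -0.06 0.074;0 0 0 0.025 -0.05 0 0.074"

```text
t: 35.78
eef_pos: [0.5705, 0.1514, 0.174]
ee_rot: [3.138, 0.009, -3.141]
force: [0.1, -1.0, -1.0]
width: 0.0742
gripper_force: 0.0
```

move_arm --rows "0 0 0 0.025 -0.053 0 0.074;0 0 0 0.025 -0.053 0 0.074;0 0 0 0.025 -0.053 0 0.074;0 0 0 0.025 -0.053 0 0.074;0 0 0 0.025 -0.053 0 0.074;0 0 0 0 0 0 0.074;0 0 0 0 0 0 0.074"

```text
t: 36.65
eef_pos: [0.441, -0.1163, 0.1692]
ee_rot: [3.142, 0.001, 3.138]
force: [0.5, -0.4, 0.5]
width: 0.0741
gripper_force: 0.0
```

```bash
python3 - <<'E'
from h import *
s=arm.get_state();print(s['t'],s['eef_pos'].round(4),np.degrees(s['ee_rot']).round(2),s['force'].round(1),s['width'],s['gripper_force'])
c=snap('top','t6.png');P=cloud(c)
zb(P,c[1],.477,-.117,.09,.05,.075,'loose top')
zb(P,c[1],.522,.292,.04,.05,.08,'cup2')
zb(P,c[1],.592,.199,.045,.035,.08,'tin2')
zb(P,c[1],.454,.384,.045,.035,.08,'tin1')
c=snap('wrist');P=cloud(c)
zb(P,c[1],.477,-.117,.06,.05,.075,'loose wr')
go(.477,-.117,.045)
E
```

```text
36.65 [ 0.441  -0.1163  0.1692] [1.8000e+02 5.0000e-02 1.7979e+02] [ 0.5 -0.4  0.5] 0.07409871295520204 0.0
loose top 77 c 502 -87 size 101 37 a 57.4 med [ 496. -100.   62.] zmax 70
cup2 184 c 521 290 size 47 48 a 62.4 med [522. 287.  64.] zmax 69
tin2 174 c 592 198 size 61 61 a 47.0 med [593. 201.  44.] zmax 50
tin1 196 c 453 383 size 58 63 a 2.3 med [453. 385.  43.] zmax 47
loose wr 1258 c 476 -118 size 47 48 a 87.2 med [ 480. -117.   62.] zmax 65
tool shift mm now-axes [-35.6  -1.4 124.1] goal-axes [-35.7  -1.5 124.1] turn [ 0.   0.  -0.1]
```

View pics/t6.png

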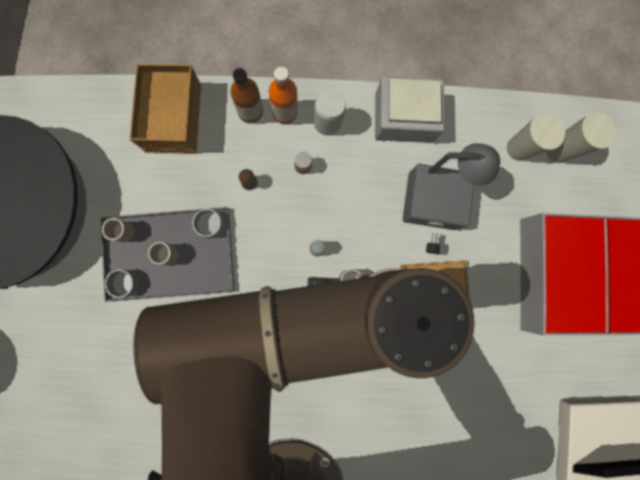

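The wash tray holds both tins, at (208,222) and (119,284), and two cups, at (116,229) and (159,253). The loose cup has not moved, so I grasp it now.

move_arm --rows "0 0 0 -0.0175 -0.001 0.01 0.074;0 0 0 -0.0175 -0.001 0.04 0.074;0 0 0 0 0 0.04 0.074;0 0 0 0 0 0.025 0.074;0 0 0 0 0 0.01 0.074;0 0 0 0 0 0 0.074;0 0 0 0 0 0 0.074" --squeeze 25

```text
t: 37.62
eef_pos: [0.4766, -0.1178, 0.0451]
ee_rot: [3.141, 0.002, 3.14]
force: [0.7, -0.2, 0.1]
width: 0.074
gripper_force: 0.0
```

move_arm --rows "0 0 0 0 0 0 0.04;0 0 0 0 0 0 0.04;0 0 0 0 0 0 0.04;0 0 0 0 0 0 0.04;0 0 0 0 0 0 0.04;0 0 0 0 0 0 0.04"

```text
t: 38.38
eef_pos: [0.4759, -0.1182, 0.0444]
ee_rot: [-3.142, 0.0, 3.139]
force: [-1.6, 1.0, 5.0]
width: 0.048
gripper_force: 25.0
```

move_arm --rows "0 0 0 0 0 -0.01 0.04;0 0 0 0 0 -0.03 0.04;0 0 0 0 0 -0.05 0.04;0 0 0 0 0 -0.05 0.04;0 0 0 0 0.05 0 0.04;0 0 0 0 0.051 0 0.04;0 0 0 0 0.051 0 0.04;0 0 0 0 0.051 0 0.04"

```text
t: 39.38
eef_pos: [0.4757, 0.0862, 0.1846]
ee_rot: [3.141, 0.0, 3.139]
force: [0.4, -0.5, -1.3]
width: 0.0479
gripper_force: 25.0
```

move_arm --rows "0 0 0 0 0.051 0 0.04;0 0 0 0 0.051 0 0.04;0 0 0 0 0 0 0.04;0 0 0 0 0 0.045 0.04;0 0 0 0 0 0.045 0.04;0 0 0 0 0 0.03 0.04;0 0 0 0 0 0 0.04;0 0 0 0 0 0 0.04"

```text
t: 40.38
eef_pos: [0.4772, 0.1869, 0.0653]
ee_rot: [3.141, 0.001, 3.139]
force: [0.4, 0.1, -1.5]
width: 0.048
gripper_force: 25.0
```

move_arm --rows "0 0 0 0 0 0.008 0.04;0 0 0 0 0 0.005 0.04;0 0 0 0 0 0.003 0.04;0 0 0 0 0 0.002 0.04;0 0 0 0 0 0 0.04"

```text
t: 41.0
eef_pos: [0.4767, 0.1868, 0.0482]
ee_rot: [3.142, 0.001, 3.14]
force: [-9.6, -2.4, 24.8]
width: 0.0478
gripper_force: 25.0
```

move_arm --rows "0 0 0 0 0 -0.002 0.04;0 0 0 0 0 0 0.07;0 0 0 0 0 0 0.07;0 0 0 0 0 0 0.07;0 0 0 0 0 -0.03 0.07;0 0 0 0 0 -0.06 0.06;0 0 0 0 0 -0.04 0.06;0 0 0 -0.006 -0.05 0 0.06"

```text
t: 42.0
eef_pos: [0.4846, 0.1392, 0.1816]
ee_rot: [3.138, 0.006, -3.14]
force: [-0.3, -0.6, -1.7]
width: 0.0603
gripper_force: 0.0
```

move_arm --rows "0 0 0 -0.006 -0.053 0 0.06;0 0 0 -0.006 -0.053 0 0.06;0 0 0 -0.006 -0.053 0 0.06;0 0 0 -0.006 -0.053 0 0.06;0 0 0 -0.006 -0.053 0 0.06;0 0 0 -0.006 -0.053 0 0.06;0 0 0 -0.006 -0.053 0 0.06;0 0 0 -0.006 -0.053 0 0.06"

```text
t: 43.0
eef_pos: [0.5292, -0.2892, 0.1779]
ee_rot: [3.142, -0.0, 3.139]
force: [1.9, 0.5, -0.5]
width: 0.06
gripper_force: 0.0
```

move_arm --rows "0 0 7.1 0 0 0 0.06;0 0 0 0 0 0 0.06;0 0 0 0 0 0 0.06"

```text
t: 43.38
eef_pos: [0.5292, -0.2869, 0.178]
ee_rot: [3.142, -0.0, 3.018]
force: [-0.5, 0.0, -0.6]
width: 0.0597
gripper_force: 0.0
```

```bash
python3 - <<'E'
from h import *
s=arm.get_state();print(s['t'],s['eef_pos'].round(4),np.degrees(s['ee_rot']).round(2),s['force'].round(1),s['width'],s['gripper_force'])
c=snap('wrist');P=cloud(c)
zb(P,c[1],.55,-.292,.023,.052,.08,'knob')
c=snap('top','t7.png');P=cloud(c)
zb(P,c[1],.477,.187,.036,.05,.08,'cup3')
zb(P,c[1],.522,.292,.036,.05,.08,'cup2')
zb(P,c[1],.57,.395,.036,.05,.08,'cup1')
zb(P,c[1],.592,.199,.045,.035,.08,'tin2')
zb(P,c[1],.454,.384,.045,.035,.08,'tin1')
for n,x,y in(('salt',.545,-.043),('mill',.693,.114),('spice',.733,-.005),('bell',.365,-.146)): zb(P,c[1],x,y,.05,.03,.1,n)
go(.550,-.2925,.044,172.8)
E
```

```text
43.375 [ 0.5292 -0.2869  0.178 ] [ 1.8000e+02 -1.0000e-02  1.7292e+02] [-0.5  0.  -0.6] 0.05966565160723663 0.0
knob 1241 c 556 -294 size 29 34 a 83.4 med [ 549. -293.   67.] zmax 74
cup3 160 c 478 186 size 46 47 a 1.7 med [477. 190.  65.] zmax 70
cup2 182 c 521 290 size 48 47 a 16.8 med [522. 287.  64.] zmax 70
cup1 224 c 569 393 size 46 46 a 51.1 med [569. 394.  63.] zmax 70
tin2 172 c 592 198 size 61 61 a 47.9 med [594. 200.  44.] zmax 49
tin1 205 c 453 383 size 58 63 a 2.5 med [453. 385.  43.] zmax 49
salt 199 c 544 -43 size 31 32 a 0.2 med [544. -42.  67.] zmax 74
mill 214 c 694 114 size 35 32 a 48.7 med [690. 112.  65.] zmax 74
spice 281 c 733 -6 size 38 35 a 86.2 med [730.  -7.  60.] zmax 66
bell few
tool shift mm now-axes [-21.2  -3.3 134.2] goal-axes [-21.2  -3.2 134.2] turn [0.  0.  0.1]
```

View pics/t7.png

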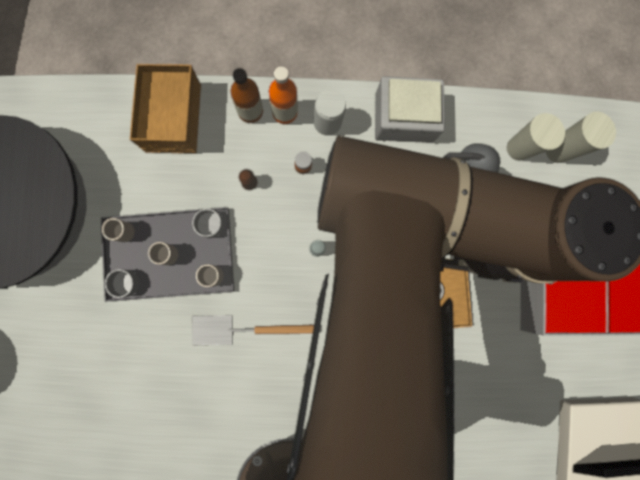

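All five items stand apart in the wash tray (cups at (116,229), (159,253) and (207,275), tins at (208,222) and (119,284)), and the bystanders have not moved. Now I push the knob in.

move_arm --rows "0 0 0 -0.01 -0.0035 0.044 0.06;0 0 0 -0.011 0 0.044 0.06;0 0 0 0 0 0.036 0.06;0 0 0 0 0 0.009 0.06;0 0 0 0 0 0 0.06;0 0 0 0 0 0 0.02;0 0 0 0 0 0 0.02;0 0 0 0 0 0 0.02" --squeeze 30

```text
t: 44.48
eef_pos: [0.55, -0.2936, 0.046]
ee_rot: [-3.141, 0.002, 3.015]
force: [-0.3, -0.4, -0.2]
width: 0.0355
gripper_force: 0.0
```

move_arm --rows "0 0 0 0 0 0 0.02;0 0 0 0 0 0 0.02;0 0 0 -0.006 0 0 0.02;0 0 0 -0.007 0 0 0.02;0 0 0 -0.007 0 0 0.02;0 0 0 -0.005 0 0 0.02;0 0 0 -0.003 0 0 0.02;0 0 0 0 0 0 0.02"

```text
t: 45.48
eef_pos: [0.5748, -0.2961, 0.0455]
ee_rot: [3.141, -0.005, 3.015]
force: [-9.8, 7.8, 13.1]
width: 0.0291
gripper_force: 30.0
```

move_arm --rows "0 0 0 -0.003 0 0 0.02;0 0 0 -0.003 0 0 0.02;0 0 0 0 0 0 0.02;0 0 0 0 0 0 0.02"

```text
t: 45.98
eef_pos: [0.5753, -0.2962, 0.045]
ee_rot: [3.14, -0.014, 3.014]
force: [-23.3, 11.3, 24.1]
width: 0.029
gripper_force: 30.0
```

Now at the inner stop; release, retreat and verify.

move_arm --rows "0 0 0 0.003 0 0 0.02;0 0 0 0 0 0 0.06;0 0 0 0 0 0 0.06;0 0 0 0 0 0 0.06;0 0 0 0 0 -0.03 0.06;0 0 0 0 0 -0.05 0.06;0 0 0 0.02 0 -0.05 0.06;0 0 0 0.02 0 0 0.06"

```text
t: 46.98
eef_pos: [0.543, -0.2932, 0.1796]
ee_rot: [-3.14, 0.008, 3.016]
force: [-1.1, 0.3, -1.0]
width: 0.06
gripper_force: 0.0
```

move_arm --rows "0 0 0 0 0 0 0.06;0 0 0 0 0 0 0.06"

```text
t: 47.22
eef_pos: [0.5409, -0.2924, 0.1747]
ee_rot: [-3.142, -0.0, 3.015]
force: [0.2, 0.1, -0.7]
width: 0.0602
gripper_force: 0.0
```

```bash
python3 - <<'E'
from h import *
c=snap('wrist','w9.png');P=cloud(c)
zb(P,c[1],.575,-.295,.021,.052,.08,'knob')
zb(P,c[1],.459,-.303,.04,.01,.03,'lid disc')
snap('scene','s9.png')
E
```

```text
knob 1209 c 579 -297 size 29 32 a 82.4 med [ 573. -296.   67.] zmax 72
lid disc 3075 c 458 -303 size 55 55 a 37.0 med [ 457. -302.   16.] zmax 29
```

View pics/s9.png

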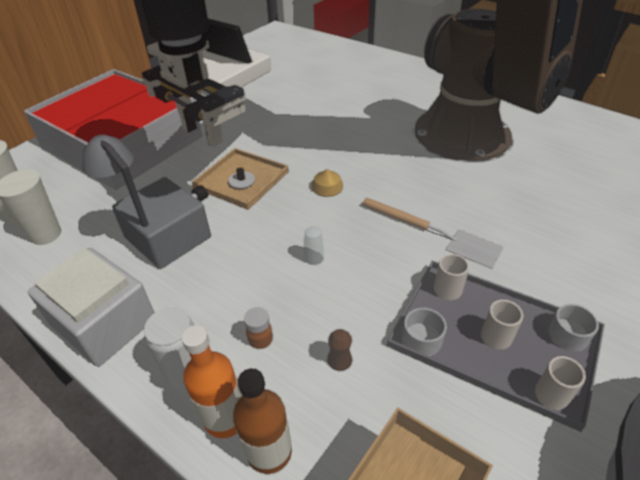

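View pics/w9.png

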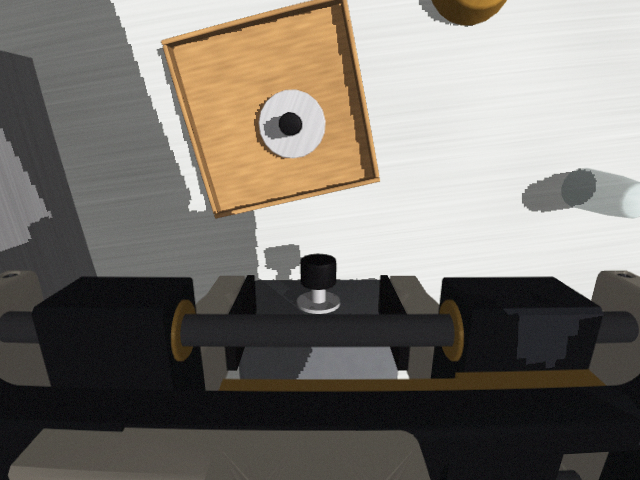

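The knob is back in, with its centre at the starting spot (317,270 in the wrist view). The lid lies flat at (291,124), all cups and tins are in the wash tray, and the bystanders are untouched.

```bash
python3 -c "
from station import arm
print(arm.job_done())"
```

```text
the job is handed in; nothing more can be done
None
```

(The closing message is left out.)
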